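# Put away channel stock, flanges interlocked

## Task

Put the aluminium channel stock away in the wooden cradle: lay the loose silver channel, open side up, in the free bay beside the silver one already there, then lay the blue channel over the two, open side down, so that one of its flanges stands in each silver trough. Set both down without dropping them, let go, leave all ends about flush with the cradle's ends, and do not disturb the tools around.

Things in the scene. Friction and masses are not known exactly. Their poses are not given: they have to be found in the camera images.
- cradle: Wooden cradle fixed to the table, 150 mm long (its x) and 172 mm wide (its y); origin at the centre of its underside on the table, z up. Its board is 8 mm thick; two side fences (8 mm wide) and a middle rib (20 mm wide) stand 10 mm above the board and run along x, making two bays 68 mm wide, open at both ends.
- bay_free (a point): Centre of the floor of the empty bay: 44 mm to the cradle's +y side, 8 mm above the table. Axes as the cradle's.
- bay_filled (a point): Centre of the floor of the bay that already holds a silver channel: 44 mm to the cradle's -y side, 8 mm above the table. Axes as the cradle's.
- silver_first: Silver aluminium U-channel lying loose, open side up, in the filled bay: 150 mm long (its x), 60 mm wide (its y), 40 mm high, walls 4 mm thick, so 52 mm wide inside; about 0.2 kg. Origin at the centre of its underside (web at the bottom), z up; the top of its web is 4 mm above the origin. It starts up to 2.5 mm off the bay's middle and need not be handled.
- silver_second: Silver aluminium U-channel, loose on the table, open side up, left or right of the cradle: 150 mm long (its x), 60 mm wide (its y), 40 mm high, walls 4 mm thick, so 52 mm wide inside; about 0.2 kg. Origin at the centre of its underside, z up. Grip from above across its flanges (60 mm). It has 4 mm play on each side in a bay; centred, about 28 mm stay free between it and the other silver channel.
- blue_channel: Blue U-channel, loose on the table, open side down, on the cradle's other side: 150 mm long (its x), 60 mm wide (its y), 40 mm high, walls 4 mm thick, so 52 mm wide inside; about 0.2 kg. Origin at the centre of its underside (between the flange edges), z up. Grip from above across the flanges (60 mm). In place its flange edges stand on the silver webs, origin 12 mm above the table; midway between the silver ones it has about 8 mm of room each side.
- pliers_a: Red pliers, 133x56x12 mm, lying on the table; origin at the centre of the underside. Leave alone.
- screwdriver: Slim black screwdriver, 136x11x11 mm, lying on the table; origin at the centre of the underside. Leave alone.
- tweezers: Steel tweezers, 121x14x9 mm, lying on the table; origin at the centre of the underside. Leave alone.
- tape_roll: Yellow tape roll, 60 mm across, 18 mm high, lying flat; origin at the centre of the underside. Leave alone.

How it is judged:
By the outcome, as a careful person would: the job done as asked, in the order asked, and still so for the second after the job is handed in, with the robot touching nothing.
It also fails if it takes over 64 s, if anything falls off the work surface, if the arm or the gripper's body presses on something with over 40 N, if the wrist force passes 120 N, or if a joint passes its speed limit or range.

## Robot

A 7-joint arm with a two-finger parallel gripper is mounted at the origin on the work surface; the furniture and walls round the work are solid. World frame = base frame: x ahead of the robot, y to its left, z up, the work surface at z = 0. Lengths are in m, angles in rad, forces in N, time in s.
With the tool pointing down it reaches from about 0.4 to 0.85 m from the base axis. Payload 4.5 kg.
Tool frame: the origin (TCP) lies at the very end of the fingers, on their centre line; the grasp point (between the pads) lies 19 mm behind it (r.grip_point_offset is the distance from the TCP to the grasp point, in m); z points along the fingers, y is the line along which they close (so a half turn about z gives the same grasp; the last joint's range is limited). The gripper opens to 88 mm and grips with 3 to 60 N. Pads are 18 mm wide; open, the fingers measure 123 mm over their backs; the gripper's body (75 mm by 187 mm) begins 45 mm behind the grasp point.
Start: joints at [1.286, 0.689, -0.195, 1.565, 0.157, 0.902, -0.215], TCP at [0.196, -0.594, 0.239] pointing down, gripper open.
Joint ranges: [-3.01, 3.01], [-0.46, 2.08], [-1.47, 1.51], [0.13, 2.56], [-1, 4.14], [0.04, 2.09], [-2.66, 2.66]. Speed limits (rad/s): [2.57, 2.57, 3.14, 3.14, 3.14, 3.14, 3.14].

## Interface

Orientations are given as a unit quaternion [x, y, z, w].
In Python, from plant import r gives the robot as it stands.
- The arm moves only by the tool carry_out, never from a script. Its argument "rows" is a list of rows, each a list of 3 entries, a list of its own where there are three numbers: the shift along the tool's x, y, z in cm, then the turn, a rotation vector about the tool's x, y, z in degrees, then the closure, from 0 (fully open) to 1 (shut). A call has 1 to 12 rows; each row is the pose to reach, as a shift and turn from the pose commanded when the call began, along the tool's axes at that moment; what a row does not reach only later rows make up. A row lasts 1/10 s, in which the tool goes at most 50 mm and 8.59 degrees, less where a joint would pass 70% of its speed; a pose out of reach is approached as far as the arm can. A call with a gripper value outside its range is refused whole. The fingers move at their own pace and stop on an object; "newtons" is the grip in N (left out, the last holds). Time passes only in rows, so rows that repeat a pose let the fingers close. It gives the time, the measured TCP pose, the force, the opening and the grip force at its end, in the units of the state.
- r.get_state(): the state, without advancing time (a new reading comes with each control period).
- r.snapshot(name): name is "side" or "top" or "wrist"; returns a dict with "image" (420x560x3 uint8, red, green, blue), "fx", "fy", "cx", "cy" (pixels), "pose" (4x4, takes a point from camera to world coordinates). Camera axes: x right, y up, looking along -z (the intrinsics and any distortion apply to the point x, -y, -z); pixel columns grow to the right and rows downward; lengths in m; the calibration is good to about 2 mm. A picture is of the moment at which its call begins. There is no depth.
- r.finish_job(): hands the job in; it is judged then, once.
The state is a dict: "clock": time; "q": joint angles; "qd": joint speeds; "joint_torque": joint torques, N m; "tool_pos": TCP position; "eef_rot": TCP orientation; "contact_force": force on the tool from outside, world axes, zero at the start; "moment": the same for the moment, N m; "opening": opening from 0.0 (shut) to 1.0 (fully open); "finger_force": force on a finger pad.
Only numpy, scipy, OpenCV 4.12 (cv2) and the standard library are available. Lean on these libraries where they do the work, as an engineer would, in place of code of your own. Each camera call takes 0.05 s, during which the arm holds its last target. There are 200 camera calls.

## Working session

There is one attempt and no reset: what is moved stays moved. The work goes in short steps, Python scripts to look and compute and a tool call to move; the robot and the scene stay as the last step left them, time stands still between calls to the robot, and variables do not carry over. Pictures are saved under pics/ and viewed, at most 10 in all, crops included, and the job is handed in when it is done.

Besides the shell and the picture viewer there is one more tool, called after "Emit:" in YAML: its name, and indented under it one key for each argument. carry_out: Moves the arm, as the interface text tells. Its arguments: {"type":"object","properties":{"rows":{"type":"array"},"newtons":{"type":"number"}},"required":["rows"]}

```bash
mkdir -p pics; python3 - <<'E'
from plant import r
import cv2,pickle
for n in("top","side"):
    s=r.snapshot(n); cv2.imwrite(f"pics/{n}0.png",cv2.resize(s["image"][:,:,::-1],(800,600),interpolation=cv2.INTER_CUBIC)); pickle.dump(s,open(f"{n}0.pkl","wb"))
    print({k:v for k,v in s.items() if k!="image"})
print(r.get_state())
E
```

```text
{'fx': 384.06122923010366, 'fy': 384.06122923010366, 'cx': 285.7111206652753, 'cy': 211.7545707857304, 'pose': array([[ 0.01665811,  0.997673  , -0.06611431,  0.46984694],
       [-0.99959511,  0.01509169, -0.02412176, -0.0077224 ],
       [-0.02306786,  0.06648936,  0.99752045,  0.95941384],
       [ 0.        ,  0.        ,  0.        ,  1.        ]])}
{'fx': 406.4566455409842, 'fy': 406.4566455409842, 'cx': 278.7257625402503, 'cy': 203.61411231995157, 'pose': array([[-0.97703129,  0.14866789, -0.15266864,  0.38383487],
       [-0.21242325, -0.62260319,  0.75315445,  0.70557593],
       [ 0.0169179 ,  0.76828584,  0.63988332,  0.6417894 ],
       [ 0.        ,  0.        ,  0.        ,  1.        ]])}
{'clock': 0.1, 'q': array([ 1.28578425,  0.68990667, -0.19449533,  1.56622596,  0.15728734,
        0.90251346, -0.21511189]), 'qd': array([-0.00179379, -0.0027745 , -0.00091998, -0.00242838,  0.00153915,
        0.00095531, -0.00095598]), 'joint_torque': array([-2.68670534e-03, -5.28498530e+01, -1.27144866e+00, -1.53837132e+01,
       -5.25792665e-02,  2.04110125e-03,  4.82546841e-05]), 'tool_pos': array([ 0.19566913, -0.59298336,  0.23798927]), 'eef_rot': array([ 9.87318559e-01,  1.58749391e-01, -1.95089076e-04, -8.09661505e-04]), 'contact_force': array([ 0.03403113, -0.89443426,  0.01707686]), 'moment': array([0.00605004, 0.02162545, 0.01372821]), 'finger_force': 0.0, 'opening': 0.9962526899701428}
```

View pics/top0.png

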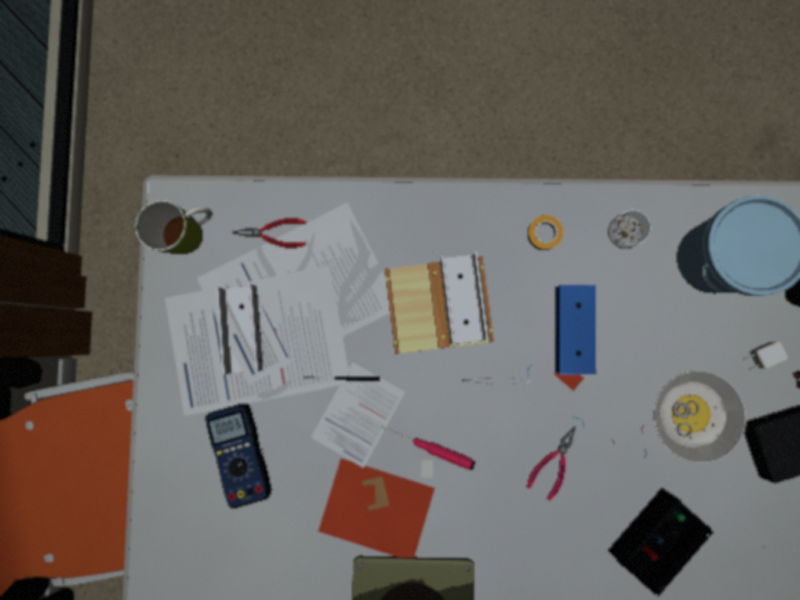

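View pics/side0.png

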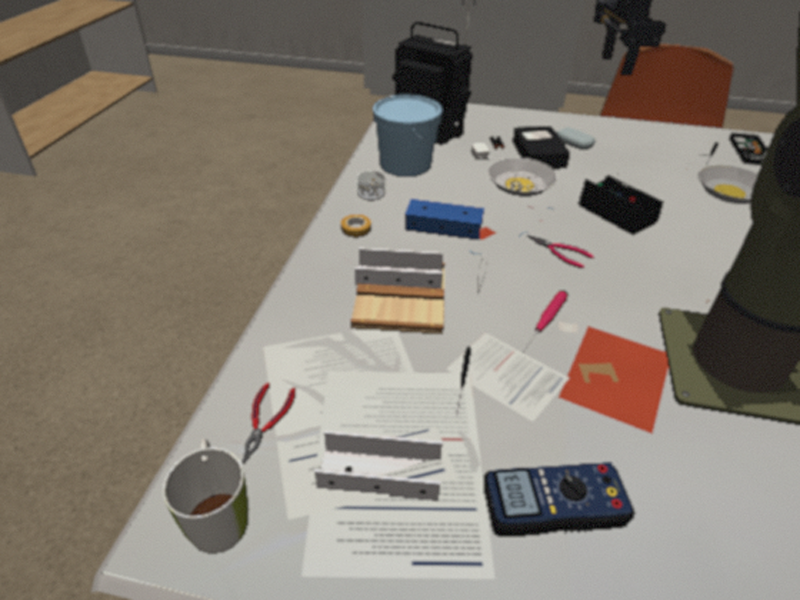

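The top view (800 px scale) shows silver_second at about (240,330), the cradle at (440,305) with its left (+y) bay free, and blue at (576,330). I'll enlarge all three.

```bash
python3 - <<'E'
import cv2,pickle,numpy as np
im=pickle.load(open("top0.pkl","rb"))["image"][:,:,::-1]
c=[im[170:280,145:200],im[170:280,262:352],im[170:280,382:427]]
m=cv2.resize(np.hstack(c),None,fx=4.2,fy=5.0,interpolation=cv2.INTER_CUBIC)
m=cv2.convertScaleAbs(m,alpha=1.3)
cv2.imwrite("pics/crop0.png",m);print(m.shape)
E
```

```text
(550, 798, 3)
```

View pics/crop0.png

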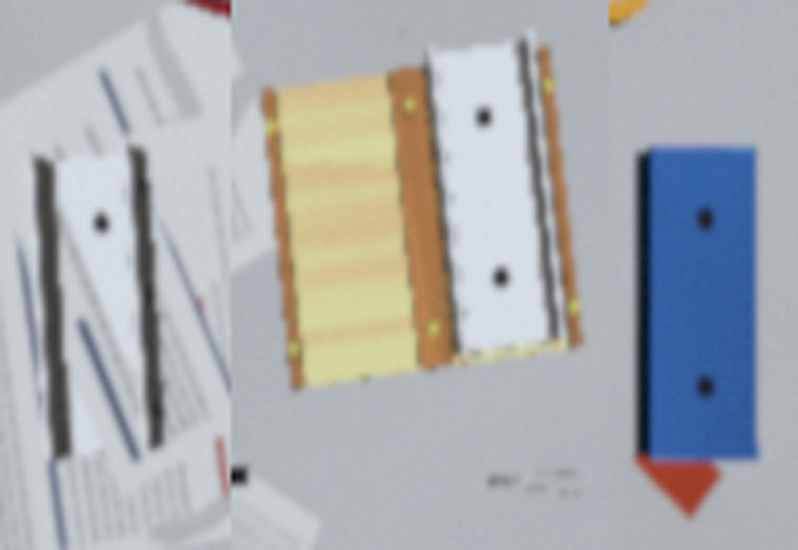

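Crop shows: silver_second flange bands from (35,157)-(53,460) to (145,148)-(162,445); cradle corners (262,88),(548,45),(582,345),(294,390); blue top face (650,148),(756,148),(757,459),(648,459).

```bash
cat > h.py <<'E'
import numpy as np,pickle
from scipy.spatial.transform import Rotation as R
def px2w(s,u,v,z):
    d=s["pose"][:3,:3]@np.array([(u-s["cx"])/s["fx"],-(v-s["cy"])/s["fy"],-1]); o=s["pose"][:3,3]
    return o+d*(z-o[2])/d[2]
def w2px(s,p):
    c=s["pose"][:3,:3].T@(np.asarray(p)-s["pose"][:3,3]); return s["cx"]-s["fx"]*c[0]/c[2], s["cy"]+s["fy"]*c[1]/c[2]
def rel(st,p,yaw):
    """shift (cm, tool axes) and turn (deg about tool z) from the measured pose to tcp p, straight down, tool x along yaw (mod 180)"""
    T=R.from_quat(st["eef_rot"]); 
    best=None
    for k in(0,np.pi):
        G=R.from_euler("z",yaw+k)*R.from_quat([1,0,0,0]); v=(T.inv()*G).as_rotvec(degrees=True)
        if best is None or np.linalg.norm(v)<np.linalg.norm(best): best=v
    return (T.inv().apply(np.asarray(p)-st["tool_pos"])*100).round(2), best.round(2)
E
python3 - <<'E'
from h import *
from plant import r
s=pickle.load(open("top0.pkl","rb"))
def f(u,v,z):
    off=145 if u<231 else (262-55 if u<609 else 382-145)
    off={0:145,1:262-55,2:382-145}[0 if u<231 else 1 if u<609 else 2]
    return px2w(s,u/4.2+off-.5,v/5+170-.5,z)
def show(n,P):
    P=[f(*p) for p in P]; c=np.mean(P,0); print(n,c.round(4),"yaw",[round(float(np.degrees(np.arctan2(*(a-b)[1::-1]))),1) for a,b in((P[0],P[3]),(P[1],P[2]))],
     "len",[round(float(np.linalg.norm(P[i]-P[(i+1)%4])),4) for i in range(4)])
show("cradle",[(262,88,.018),(548,45,.018),(582,345,.018),(294,390,.018)])
show("blue",[(650,148,.04),(756,148,.04),(757,459,.04),(648,459,.04)])
for z in(0,.04):show("silver",[(35,157,.04),(145,148,z),(162,445,z),(53,460,.04)])
print(r.get_state()["clock"])
E
```

```text
cradle [ 0.5306 -0.0367  0.018 ] yaw [8.3, 8.1] len [0.1692, 0.1486, 0.1687, 0.1498]
blue [ 0.4915 -0.2668  0.04  ] yaw [-0.5, -0.1] len [0.0599, 0.1475, 0.0609, 0.1478]
silver [0.4832 0.3034 0.02  ] yaw [6.3, 5.9] len [0.0659, 0.1497, 0.0649, 0.1466]
silver [0.4828 0.2975 0.04  ] yaw [6.3, 5.9] len [0.064, 0.1435, 0.0629, 0.1466]
0.1
```

```bash
python3 - <<'E'
from h import *
from plant import r
st=r.get_state()
print(rel(st,[.49,-.267,.26],0))
E
```

```text
(array([ 38.17, -21.73,  -2.17]), array([-0.09,  0.02, 18.27]))
```

Emit:
carry_out:
  rows:
    - [[4,-2.3,-2.2],[0,0,2],0]
    - [[8,-4.6,-2.2],[0,0,4],0]
    - [[12,-6.8,-2.2],[0,0,6],0]
    - [[16,-9.1,-2.2],[0,0,8],0]
    - [[20,-11.4,-2.2],[0,0,10],0]
    - [[24,-13.7,-2.2],[0,0,12],0]
    - [[28,-15.9,-2.2],[0,0,14],0]
    - [[32,-18.2,-2.2],[0,0,16],0]
    - [[36,-20.5,-2.2],[0,0,17.5],0]
    - [[38.2,-21.7,-2.2],[0,0,18.3],0]
    - [[38.2,-21.7,-2.2],[0,0,18.3],0]
    - [[38.2,-21.7,-2.2],[0,0,18.3],0]

```text
clock: 1.3
tool_pos: [0.4903, -0.2676, 0.2604]
eef_rot: [1.0, 0.0, -0.001, 0.0]
contact_force: [0.4, -0.7, -0.4]
opening: 1.001
finger_force: 0.0
```

```bash
python3 - <<'E'
from plant import r
import pickle
pickle.dump(r.snapshot("wrist"),open("wb.pkl","wb"))
E
```

Emit:
carry_out:
  rows:
    - [[0.8,-4.5,0],[0,0,-1.6],0]
    - [[1.6,-9,0],[0,0,-3.2],0]
    - [[2.4,-13.5,0],[0,0,-4.8],0]
    - [[3.2,-18,0],[0,0,-6.4],0]
    - [[4,-23,0],[0,0,-8.2],0]
    - [[4,-23,0],[0,0,-8.2],0]
    - [[4,-23,0],[0,0,-8.2],0]

```text
clock: 2.05
tool_pos: [0.5304, -0.0383, 0.2607]
eef_rot: [0.997, 0.071, -0.0, 0.0]
contact_force: [0.9, -0.5, -0.1]
opening: 1.003
finger_force: 0.0
```

```bash
python3 - <<'E'
from plant import r
from h import *
import cv2
s=r.snapshot("wrist")
pickle.dump(s,open("wc.pkl","wb"))
b=pickle.load(open("wb.pkl","rb"))
m=np.hstack([b["image"],s["image"]])[:,:,::-1]
cv2.imwrite("pics/w1.png",cv2.resize(s["image"][:,:,::-1],(800,600),interpolation=cv2.INTER_CUBIC)); cv2.imwrite("pics/w0.png",cv2.resize(b["image"][:,:,::-1],(800,600),interpolation=cv2.INTER_CUBIC))
print(s["pose"].round(3),s["fx"],rel(r.get_state(),[.483,.30,.26],np.radians(6)))
E
```

```text
[[ 0.142  0.956  0.259  0.596]
 [-0.99   0.137  0.038 -0.028]
 [ 0.001 -0.261  0.965  0.407]
 [ 0.     0.     0.     1.   ]] 295.33568694000496 (array([ 6.000e-02, -3.433e+01,  1.000e-02]), array([0.09, 0.05, 2.01]))
```

View pics/w1.png

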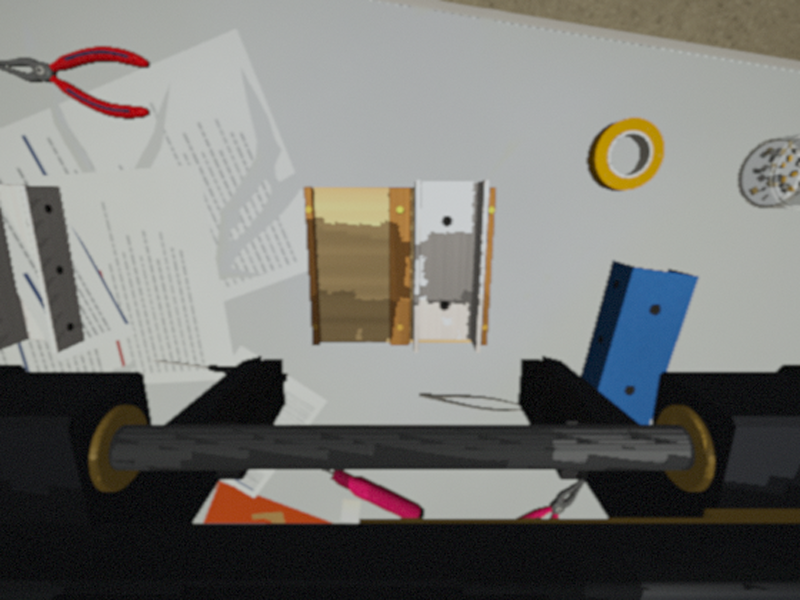

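View pics/w0.png

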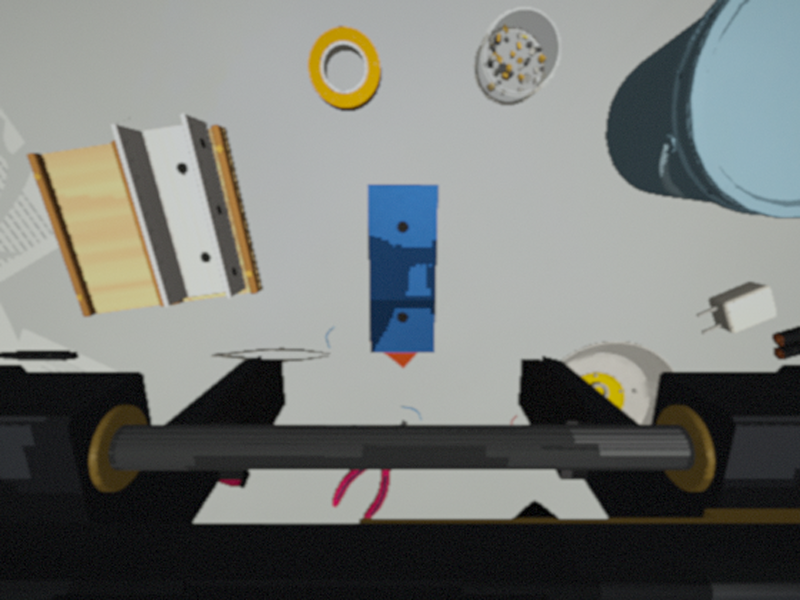

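w1 shows the cradle's fence corners (305,187),(495,188),(488,345),(313,345), and silver_first flange tops (415,181)…(489,180),(481,350),(415,349). w0 shows blue's top face (369,185),(438,185),(433,352),(372,352).

```bash
cat >> h.py <<'E'
def show(n,s,P,z,k=.7):
    P=[px2w(s,(u+.5)*k-.5,(v+.5)*k-.5,z) for u,v in P]; c=np.mean(P,0); print(n,c.round(4),"yaw",[round(float(np.degrees(np.arctan2(*(a-b)[1::-1]))),1) for a,b in((P[0],P[3]),(P[1],P[2]))],
     "len",[round(float(np.linalg.norm(P[i]-P[(i+1)%4])),4) for i in range(4)])
E
python3 - <<'E'
from h import *
c=pickle.load(open("wc.pkl","rb"));b=pickle.load(open("wb.pkl","rb"))
show("cradle",c,[(305,187),(495,188),(488,345),(313,345)],.018)
show("first",c,[(415,181),(489,180),(481,350),(415,349)],.048)
show("blue",b,[(369,185),(438,185),(433,352),(372,352)],.04)
show("cradle_b",b,[(30,154),(224,125),(260,291),(86,316)],.018)
E
```

```text
cradle [ 0.5308 -0.0371  0.018 ] yaw [7.8, 8.8] len [0.1683, 0.1474, 0.171, 0.1482]
first [ 0.5424 -0.0785  0.048 ] yaw [8.6, 8.4] len [0.0602, 0.1471, 0.0598, 0.1453]
blue [ 0.492  -0.2687  0.04  ] yaw [-0.1, -0.5] len [0.0575, 0.1482, 0.0565, 0.1482]
cradle_b [ 0.5312 -0.04    0.018 ] yaw [7.8, 7.1] len [0.1725, 0.146, 0.1707, 0.1475]
```

Emit:
carry_out:
  rows:
    - [[0,-5,0],[0,0,0.5],0]
    - [[0,-10,0],[0,0,1],0]
    - [[0,-15,0],[0,0,1.5],0]
    - [[0,-20,0],[0,0,2],0]
    - [[0,-25,0],[0,0,2],0]
    - [[0,-30,0],[0,0,2],0]
    - [[0,-34.3,0],[0,0,2],0]
    - [[0,-34.3,0],[0,0,2],0]
    - [[0,-34.3,0],[0,0,2],0]

```text
clock: 3.0
tool_pos: [0.483, 0.2997, 0.2604]
eef_rot: [0.999, 0.053, 0.0, 0.001]
contact_force: [0.1, -0.8, -0.3]
opening: 0.999
finger_force: 0.0
```

```bash
python3 - <<'E'
from plant import r
from h import *
import cv2
s=r.snapshot("wrist")
pickle.dump(s,open("ws.pkl","wb"))
cv2.imwrite("pics/w2.png",cv2.resize(s["image"][:300,:,::-1],(800,429),interpolation=cv2.INTER_CUBIC))
E
```

```text
(no output)
```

View pics/w2.png

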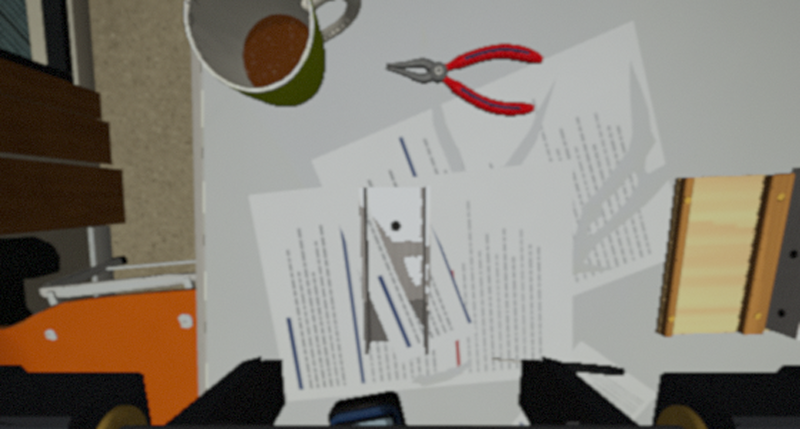

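w2 shows silver_second's flange tops, outer corners about (361,187),(427,187),(429,354),(366,354); nothing lies near where the fingers will come down.

```bash
python3 - <<'E'
from h import *
from plant import r
s=pickle.load(open("ws.pkl","rb"))
show("silver",s,[(361,187),(427,187),(429,354),(366,354)],.04)
print(rel(r.get_state(),[.484,.300,.012],np.radians(6)))
im=s["image"][:300,:,::-1]
import cv2
cv2.imwrite("pics/w3.png",cv2.resize(im[122:257,235:315],None,fx=4.4,fy=4.4,interpolation=cv2.INTER_CUBIC))
E
```

```text
silver [0.4828 0.3045 0.04  ] yaw [6.4, 7.6] len [0.0551, 0.1486, 0.0584, 0.1485]
(array([ 0.07, -0.23, 24.85]), array([ 0.15, -0.  , -0.09]))
```

View pics/w3.png

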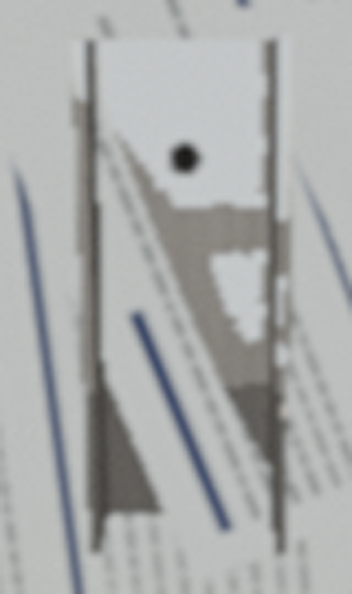

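Crop: outer flange-top corners (73,42),(290,42),(286,552),(92,552), with dark inner faces just inside.

```bash
python3 - <<'E'
from h import *
from plant import r
s=pickle.load(open("ws.pkl","rb"))
s["cx"]-=235;s["cy"]-=122
show("silver",s,[(73,42),(290,42),(286,552),(92,552)],.04,1/4.4)
print(rel(r.get_state(),[.484,.303,.012],np.radians(6.3)))
E
```

```text
silver [0.4829 0.3047 0.04  ] yaw [6.7, 6.5] len [0.0589, 0.1473, 0.0583, 0.1473]
(array([ 0.1 , -0.53, 24.85]), array([ 0.15, -0.  , -0.39]))
```

Emit:
carry_out:
  rows:
    - [[0,-0.6,4],[0,0,-0.5],0]
    - [[0,-0.6,8],[0,0,-0.5],0]
    - [[0,-0.6,12],[0,0,-0.5],0]
    - [[0,-0.6,16],[0,0,-0.5],0]
    - [[0,-0.6,19],[0,0,-0.5],0]
    - [[0,-0.6,21.5],[0,0,-0.5],0]
    - [[0,-0.6,23.2],[0,0,-0.5],0]
    - [[0,-0.6,24.2],[0,0,-0.5],0]
    - [[0,-0.6,24.55],[0,0,-0.5],0]
    - [[0,-0.6,24.55],[0,0,-0.5],0]
    - [[0,-0.6,24.55],[0,0,-0.5],0]
  newtons: 20

```text
clock: 4.15
tool_pos: [0.4823, 0.3075, 0.0161]
eef_rot: [0.998, 0.058, 0.001, -0.0]
contact_force: [0.3, 0.9, -0.5]
opening: 0.996
finger_force: 0.0
```

Emit:
carry_out:
  rows:
    - [[0,0,0],[0,0,0],0.15]
    - [[0,0,0],[0,0,0],0.25]
    - [[0,0,0],[0,0,0],0.3]
    - [[0,0,0],[0,0,0],0.4]
    - [[0,0,0],[0,0,0],0.5]
    - [[0,0,0],[0,0,0],0.5]
    - [[0,0,0],[0,0,0],0.5]
    - [[0,0,0],[0,0,0],0.5]
    - [[0,0,0],[0,0,0],0.5]

```text
clock: 5.05
tool_pos: [0.4815, 0.3074, 0.0155]
eef_rot: [0.998, 0.058, 0.0, 0.0]
contact_force: [0.3, -1.9, 5.9]
opening: 0.677
finger_force: 20.0
```

Emit:
carry_out:
  rows:
    - [[0,0,-0.5],[0,0,0],0.5]
    - [[0,0,-1.5],[0,0,0],0.5]
    - [[0,0,-3.5],[0,0,0],0.5]
    - [[0,0,-6],[0,0,0],0.5]
    - [[0,0,-8.5],[0,0,0],0.5]
    - [[0,0,-10],[0,0,0],0.5]
    - [[0,0,-10],[0,0,0],0.5]
    - [[0,0,-10],[0,0,0],0.5]

```text
clock: 5.85
tool_pos: [0.4812, 0.308, 0.1153]
eef_rot: [0.998, 0.058, 0.0, -0.0]
contact_force: [0.6, 0.7, -1.5]
opening: 0.678
finger_force: 20.0
```

```bash
python3 - <<'E'
from plant import r
from h import *
import cv2
st=r.get_state();print(st["tool_pos"],st["contact_force"],rel(st,[.524,.0056,.115],np.radians(8.2)))
s=r.snapshot("wrist")
pickle.dump(s,open("wh.pkl","wb"))
c=s["image"][100:400,150:410,::-1]
t=r.snapshot("top");pickle.dump(t,open("th.pkl","wb"))
d=cv2.resize(t["image"][170:280,110:210,::-1],(273,300),interpolation=cv2.INTER_CUBIC)
cv2.imwrite("pics/w4.png",cv2.convertScaleAbs(cv2.resize(np.hstack([c,d]),None,fx=1.5,fy=1.5,interpolation=cv2.INTER_CUBIC),alpha=1.3))
E
```

```text
[0.48119342 0.30795286 0.11525455] [ 0.60548021  0.70112535 -1.48475889] (array([7.300e-01, 3.053e+01, 1.000e-02]), array([-0.02, -0.01, -1.51]))
```

View pics/w4.png

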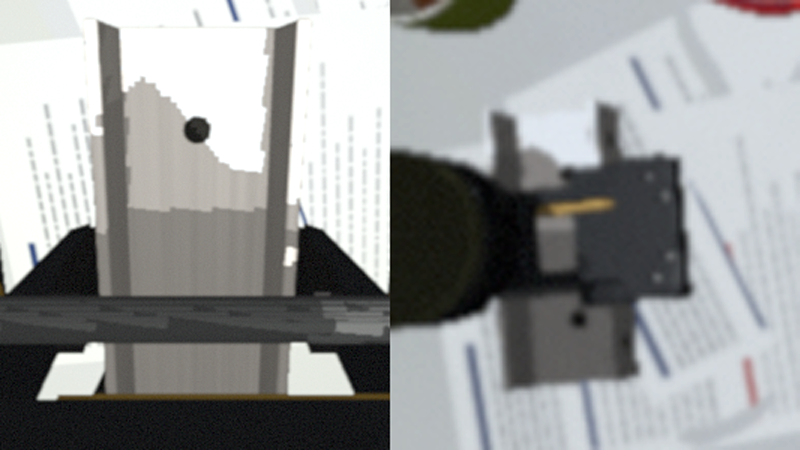

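Crop shows the held channel's far end: flange tops at about (85..103,21) and (295..310,20), web far edge at row 27.

```bash
python3 - <<'E'
from h import *
from plant import r
s=pickle.load(open("wh.pkl","rb"));st=r.get_state()
T=R.from_quat(st["eef_rot"])
for u,v,z in[(86,21,.1398),(310,20,.1398),(125,27,.1038),(268,27,.1038)]:
    p=px2w(s,u/1.5+150-.5,v/1.5+100-.5,z);print(p.round(4),(T.inv().apply(p-st["tool_pos"])*1000).round(1))
E
```

```text
[0.5529 0.3458 0.1398] [ 76.1 -29.7 -25.7]
[0.5599 0.2878 0.1398] [ 76.4  28.7 -25.6]
[0.5542 0.3414 0.1038] [ 77.  -25.2  10.4]
[0.5598 0.2932 0.1038] [77.  23.3 10.4]
```

Emit:
carry_out:
  rows:
    - [[0,2,0],[0,0,0],0.5]
    - [[0.1,5.5,0],[0,0,-0.3],0.5]
    - [[0.2,10,0],[0,0,-0.6],0.5]
    - [[0.3,14.5,0],[0,0,-0.9],0.5]
    - [[0.4,19,0],[0,0,-1.2],0.5]
    - [[0.5,23.5,0],[0,0,-1.5],0.5]
    - [[0.6,27,0],[0,0,-1.5],0.5]
    - [[0.65,29.5,0],[0,0,-1.5],0.5]
    - [[0.65,30.5,0],[0,0,-1.5],0.5]
    - [[0.65,30.5,0],[0,0,-1.5],0.5]
    - [[0.65,30.5,0],[0,0,-1.5],0.5]

```text
clock: 7.05
tool_pos: [0.523, 0.0075, 0.1148]
eef_rot: [0.997, 0.072, -0.0, -0.001]
contact_force: [-0.9, 0.2, -1.5]
opening: 0.679
finger_force: 20.0
```

Emit:
carry_out:
  rows:
    - [[0,0,1],[0,0,0],0.5]
    - [[0,0,3],[0,0,0],0.5]
    - [[0,0,5],[0,0,0],0.5]
    - [[0,0,6],[0,0,0],0.5]
    - [[0,0,6],[0,0,0],0.5]
    - [[0,0,6],[0,0,0],0.5]

```text
clock: 7.65
tool_pos: [0.5233, 0.0063, 0.0552]
eef_rot: [0.997, 0.072, -0.0, -0.0]
contact_force: [1.1, -0.6, -1.3]
opening: 0.679
finger_force: 20.0
```

```bash
python3 - <<'E'
from plant import r
from h import *
import cv2
st=r.get_state();print(st["tool_pos"],st["eef_rot"],st["contact_force"])
s=r.snapshot("wrist")
pickle.dump(s,open("wp.pkl","wb"))
c=s["image"][60:300,130:450,::-1]
cv2.imwrite("pics/w5.png",cv2.resize(c,None,fx=2.5,fy=2.5,interpolation=cv2.INTER_CUBIC))
E
```

```text
[0.52331699 0.00629188 0.05523362] [ 9.97419983e-01  7.17869620e-02 -3.18012852e-05 -8.72062740e-05] [ 1.06189824 -0.64040569 -1.28495597]
```

View pics/w5.png

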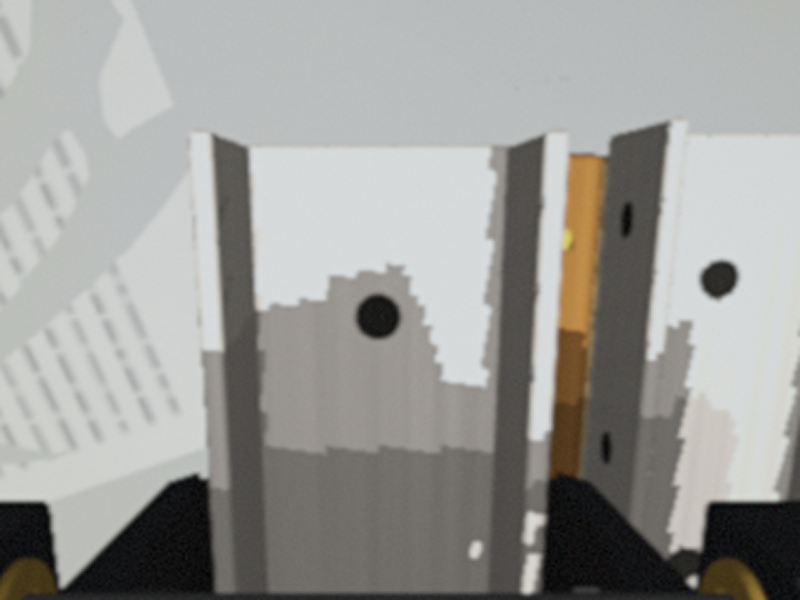

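Crop shows the held channel's far end (flange tops (190,133)…(567,133), web edge row 147), the rib's far-right top corner (607,156), and silver_first's left flange top far corner (670..687,122).

```bash
python3 - <<'E'
from h import *
from plant import r
s=pickle.load(open("wp.pkl","rb"))
C=np.array([.5308,-.0375,0]);T=R.from_euler("z",8.2,degrees=True)
for n,u,v,z in[("heldL",190,133,.0797),("heldR",567,133,.0797),("web",250,147,.0437),("web",500,147,.0437),("rib far right: 75,-10",607,156,.018),("rib right lower",597,260,.018),("first flange outer top",670,122,.048),("first web far",740,135,.012),("first outer low",640,500,.048),("heldL low",215,560,.0797),("heldR low",543,560,.0797)]:
    p=px2w(s,u/2.5+130-.5,v/2.5+60-.5,z);print(n,p.round(4),(T.inv().apply(p-C)*1000).round(1))
E
```

```text
heldL [0.5942 0.0467 0.0797] [74.8 74.3 79.7]
heldR [ 0.6027 -0.0117  0.0797] [74.8 15.2 79.7]
web [0.5948 0.0434 0.0437] [74.9 70.9 43.7]
web [ 0.6021 -0.007   0.0437] [74.9 20.  43.7]
rib far right: 75,-10 [ 0.6058 -0.0363  0.018 ] [74.4 -9.5 18. ]
rib right lower [ 0.5816 -0.0393  0.018 ] [50.1 -9.  18. ]
first flange outer top [ 0.6111 -0.0386  0.048 ] [ 79.3 -12.5  48. ]
first web far [ 0.6157 -0.0689  0.012 ] [ 79.6 -43.2  12. ]
first outer low [ 0.5321 -0.0515  0.048 ] [ -0.7 -14.   48. ]
heldL low [0.5213 0.0365 0.0797] [ 1.1 74.6 79.7]
heldR low [ 0.5298 -0.0228  0.0797] [ 1.1 14.7 79.7]
```

Emit:
carry_out:
  rows:
    - [[0,0,0.6],[0,0,0],0.5]
    - [[0,0,1.4],[0,0,0],0.5]
    - [[0,0,2.1],[0,0,0],0.5]
    - [[0,0,2.5],[0,0,0],0.5]
    - [[0,0,2.8],[0,0,0],0.5]
    - [[0,0,2.95],[0,0,0],0.5]
    - [[0,0,3.05],[0,0,0],0.5]
    - [[0,0,3.1],[0,0,0],0.5]
    - [[0,0,3.1],[0,0,0],0.5]

```text
clock: 8.6
tool_pos: [0.5234, 0.0056, 0.0243]
eef_rot: [0.997, 0.071, 0.0, 0.0]
contact_force: [-0.9, 0.6, -1.7]
opening: 0.677
finger_force: 20.0
```

Emit:
carry_out:
  rows:
    - [[0,0,0.03],[0,0,0],0.5]
    - [[0,0,0.06],[0,0,0],0.5]
    - [[0,0,0.09],[0,0,0],0.5]
    - [[0,0,0.11],[0,0,0],0.5]
    - [[0,0,0.11],[0,0,0],0.5]

```text
clock: 9.1
tool_pos: [0.5234, 0.0056, 0.0235]
eef_rot: [0.997, 0.071, 0.0, 0.0]
contact_force: [-1.2, -0.4, 4.1]
opening: 0.681
finger_force: 20.0
```

Emit:
carry_out:
  rows:
    - [[0,0,0],[0,0,0],0.3]
    - [[0,0,0],[0,0,0],0.26]
    - [[0,0,0],[0,0,0],0.23]
    - [[0,0,0],[0,0,0],0.23]
    - [[0,0,0],[0,0,0],0.23]

```text
clock: 9.6
tool_pos: [0.5233, 0.0055, 0.0231]
eef_rot: [0.997, 0.071, 0.0, 0.0]
contact_force: [-0.0, 0.3, 0.3]
opening: 0.772
finger_force: 0.0
```

Emit:
carry_out:
  rows:
    - [[0,0,-0.5],[0,0,0],0.23]
    - [[0,0,-1.5],[0,0,0],0.23]
    - [[0,0,-3.5],[0,0,0],0.23]
    - [[0,0,-6.5],[0,0,0],0.23]
    - [[0,0,-10],[0,0,0],0.2]
    - [[0,0,-14],[0,0,0],0]
    - [[0,0,-18],[0,0,0],0]
    - [[0,0,-22],[0,0,0],0]
    - [[0,0,-23.7],[0,0,0],0]
    - [[0,0,-23.7],[0,0,0],0]
    - [[0,0,-23.7],[0,0,0],0]

```text
clock: 10.7
tool_pos: [0.5228, 0.0054, 0.2602]
eef_rot: [0.997, 0.071, 0.0, 0.0]
contact_force: [-0.6, -0.2, -0.9]
opening: 1.0
finger_force: 0.0
```

```bash
python3 - <<'E'
from plant import r
from h import *
import cv2
st=r.get_state();print(st["tool_pos"],rel(st,[.491,-.268,.26],np.radians(-.3)))
s=r.snapshot("wrist")
pickle.dump(s,open("wq.pkl","wb"))
c=s["image"][90:270,200:440,::-1]
cv2.imwrite("pics/w6.png",cv2.resize(c,None,fx=3.3,fy=3.3,interpolation=cv2.INTER_CUBIC))
E
```

```text
[0.52277778 0.00536567 0.26023269] (array([-7.03, 26.61,  0.03]), array([ 0.02, -0.  ,  8.46]))
```

View pics/w6.png

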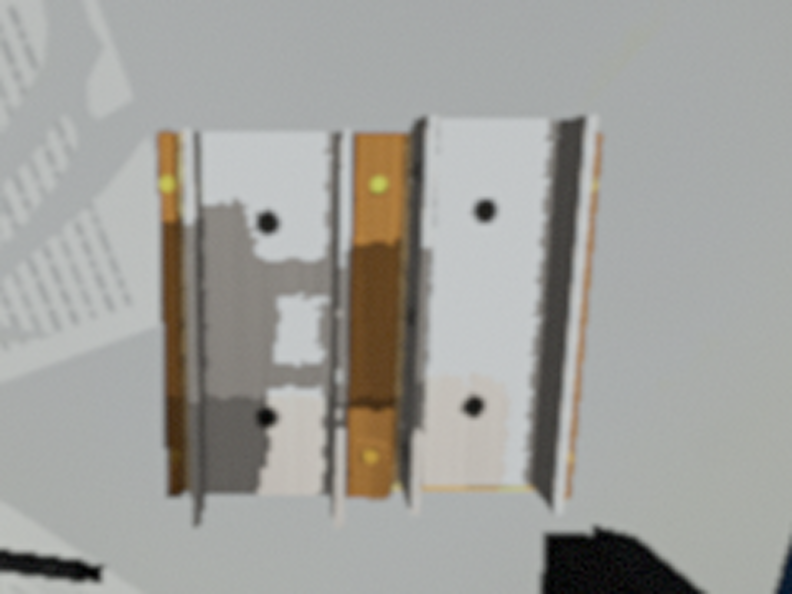

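w6: silver_second is seated squarely in its bay. Its inner flange top outer edge runs (352,131)-(343,522) and silver_first's runs (428,118)-(411,512). First sits slightly toward +x. I'm measuring the gap.

```bash
python3 - <<'E'
from h import *
s=pickle.load(open("wq.pkl","rb"))
C=np.array([.5308,-.0375,0]);T=R.from_euler("z",8.2,degrees=True)
for n,u,v,z in[("sec far",352,131,.048),("sec near",343,522,.048),("sec L far",185,131,.048),("sec L near",193,522,.048),("first far",428,118,.048),("first near",411,512,.048),("first R far",600,116,.048),("first R near",563,512,.048),("fence far L",158,132,.018),("near L",170,496,.018),("rib near r",391,496,.018),("fence R far",602,132,.018)]:
    p=px2w(s,u/3.3+200-.5,v/3.3+90-.5,z);print(n,p.round(4),(T.inv().apply(p-C)*1000).round(1))
E
```

```text
sec far [ 0.6022 -0.0128  0.048 ] [74.2 14.3 48. ]
sec near [ 0.4566 -0.0334  0.048 ] [-72.8  14.7  48. ]
sec L far [0.5939 0.0456 0.048 ] [74.3 73.2 48. ]
sec L near [0.4483 0.0249 0.048 ] [-72.7  73.5  48. ]
first far [ 0.6104 -0.0385  0.048 ] [ 78.6 -12.4  48. ]
first near [ 0.4645 -0.059   0.048 ] [-68.7 -11.8  48. ]
first R far [ 0.6196 -0.0983  0.048 ] [ 79.2 -72.8  48. ]
first R near [ 0.4729 -0.1179  0.048 ] [-68.7 -71.3  48. ]
fence far L [0.5925 0.0583 0.018 ] [74.7 86.  18. ]
near L [0.4468 0.0367 0.018 ] [-72.5  85.5  18. ]
rib near r [ 0.46   -0.0556  0.018 ] [-72.6  -7.8  18. ]
fence R far [ 0.6166 -0.1099  0.018 ] [ 74.6 -83.9  18. ]
```

Emit:
carry_out:
  rows:
    - [[-1,4,0],[0,0,1.2],0]
    - [[-2,8.5,0],[0,0,2.5],0]
    - [[-3.3,13,0],[0,0,4],0]
    - [[-4.6,17.5,0],[0,0,5.5],0]
    - [[-5.8,22,0],[0,0,7],0]
    - [[-7,26.6,0],[0,0,8.5],0]
    - [[-7,26.6,0],[0,0,8.5],0]
    - [[-7,26.6,0],[0,0,8.5],0]

```text
clock: 11.55
tool_pos: [0.4904, -0.2685, 0.2584]
eef_rot: [1.0, -0.004, -0.002, -0.001]
contact_force: [0.9, 0.2, -0.3]
opening: 1.0
finger_force: 0.0
```

Emit:
carry_out:
  rows:
    - [[0.1,0,4],[0,0,0],0]
    - [[0.1,0,8],[0,0,0],0]
    - [[0.1,0,12],[0,0,0],0]
    - [[0.1,0,16],[0,0,0],0]
    - [[0.1,0,19],[0,0,0],0]
    - [[0.1,0,21.5],[0,0,0],0]
    - [[0.1,0,23.2],[0,0,0],0]
    - [[0.1,0,24.2],[0,0,0],0]
    - [[0.1,0,24.5],[0,0,0],0]
    - [[0.1,0,24.5],[0,0,0],0]
    - [[0.1,0,24.5],[0,0,0],0]
  newtons: 20

```text
clock: 12.65
tool_pos: [0.4934, -0.2676, 0.0159]
eef_rot: [1.0, -0.003, 0.001, 0.0]
contact_force: [-0.2, -1.1, 0.2]
opening: 0.999
finger_force: 0.0
```

Emit:
carry_out:
  rows:
    - [[0,0,0],[0,0,0],0.15]
    - [[0,0,0],[0,0,0],0.25]
    - [[0,0,0],[0,0,0],0.3]
    - [[0,0,0],[0,0,0],0.4]
    - [[0,0,0],[0,0,0],0.5]
    - [[0,0,0],[0,0,0],0.5]
    - [[0,0,0],[0,0,0],0.5]
    - [[0,0,0],[0,0,0],0.5]
    - [[0,0,0],[0,0,0],0.5]

```text
clock: 13.55
tool_pos: [0.4929, -0.2679, 0.0154]
eef_rot: [1.0, -0.003, 0.0, 0.0]
contact_force: [0.2, -0.1, 6.1]
opening: 0.681
finger_force: 20.0
```

Emit:
carry_out:
  rows:
    - [[0,0,-0.5],[0,0,0],0.5]
    - [[0,0,-1.5],[0,0,0],0.5]
    - [[0,0,-3.5],[0,0,0],0.5]
    - [[0,0,-6],[0,0,0],0.5]
    - [[0,0,-8.5],[0,0,0],0.5]
    - [[0,0,-11],[0,0,0],0.5]
    - [[0,0,-12],[0,0,0],0.5]
    - [[0,0,-12],[0,0,0],0.5]
    - [[0,0,-12],[0,0,0],0.5]

```text
clock: 14.45
tool_pos: [0.4922, -0.2675, 0.1345]
eef_rot: [1.0, -0.003, -0.001, -0.0]
contact_force: [0.6, -0.2, -1.2]
opening: 0.681
finger_force: 20.0
```

```bash
python3 - <<'E'
from plant import r
from h import *
import cv2
st=r.get_state();print(st["tool_pos"],st["eef_rot"],st["contact_force"])
s=r.snapshot("wrist")
pickle.dump(s,open("wbh.pkl","wb"))
c=s["image"]
m=(c[:,:,2].astype(int)>c[:,:,0]*1.6)&(c[:,:,2]>60)
for col in (245,260,275,290,305):
    k=np.where(m[:300,col])[0];print(col,k[:2],k[-1:] )
for row in(130,150,170,190):
    k=np.where(m[row,180:380])[0]+180;print(row,k[:1],k[-1:])
E
```

```text
[ 0.49220542 -0.26748099  0.13450438] [ 9.99995586e-01 -2.91149846e-03 -5.53158350e-04 -2.13530543e-04] [ 0.5716332  -0.18574729 -1.2201231 ]
245 [119 120] [297]
260 [119 120] [297]
275 [119 120] [297]
290 [119 120] [297]
305 [119 120] [297]
130 [206] [354]
150 [208] [353]
170 [209] [351]
190 [210] [350]
```

```bash
python3 - <<'E'
from plant import r
from h import *
st=r.get_state();s=pickle.load(open("wbh.pkl","rb"));T=R.from_quat(st["eef_rot"])
for u,v in((205.5,119),(354.5,119),(210,190),(350.5,190)):
    print((T.inv().apply(px2w(s,u,v,.1591)-st["tool_pos"])*1000).round(1))
off=T.inv().apply(px2w(s,280,118.5,.1591)-st["tool_pos"])[0]-.075
Q=R.from_euler("z",8.2,degrees=True)
P=np.array([.5308,-.0375,0])+Q.apply([.0009-off,.0012,.1345]);print(off,P,rel(st,P,np.radians(8.2)))
E
```

```text
[ 73.8 -29.7 -25.2]
[ 73.8  28.8 -25.2]
[ 45.6 -29.8 -25.1]
[ 45.6  28.9 -25.2]
-0.0010408896235636622 [ 0.53254989 -0.03603544  0.1345    ] (array([  3.93, -23.15,  -0.03]), array([-0.06,  0.11, -8.53]))
```

Emit:
carry_out:
  rows:
    - [[0.3,-2,0],[0,0,-0.8],0.5]
    - [[1,-6,0],[0,0,-2.2],0.5]
    - [[1.8,-10.5,0],[0,0,-3.8],0.5]
    - [[2.6,-15,0],[0,0,-5.4],0.5]
    - [[3.3,-19,0],[0,0,-7],0.5]
    - [[3.8,-22,0],[0,0,-8],0.5]
    - [[3.9,-23.1,0],[0,0,-8.5],0.5]
    - [[3.9,-23.1,0],[0,0,-8.5],0.5]
    - [[3.9,-23.1,2.5],[0,0,-8.5],0.5]
    - [[3.9,-23.1,5],[0,0,-8.5],0.5]
    - [[3.9,-23.1,5.8],[0,0,-8.5],0.5]
    - [[3.9,-23.1,5.8],[0,0,-8.5],0.5]

```text
clock: 15.7
tool_pos: [0.5318, -0.039, 0.0759]
eef_rot: [0.998, 0.07, -0.002, 0.001]
contact_force: [-0.5, -0.1, -1.3]
opening: 0.677
finger_force: 20.0
```

```bash
python3 - <<'E'
from plant import r
from h import *
import cv2
st=r.get_state();print(st["tool_pos"],st["contact_force"])
Q=R.from_euler("z",8.2,degrees=True)
P=np.array([.5308,-.0375,0])+Q.apply([.0009+.001,.0012,.0272]);print(P,rel(st,P,np.radians(8.2)))
s=r.snapshot("wrist");pickle.dump(s,open("wf.pkl","wb"))
c=s["image"][60:300,120:440,::-1]
cv2.imwrite("pics/w7.png",cv2.resize(c,None,fx=2.5,fy=2.5,interpolation=cv2.INTER_CUBIC))
E
```

```text
[ 0.53180533 -0.03901724  0.07592785] [-0.50463464 -0.14417424 -1.25230746]
[ 0.53250942 -0.03604127  0.0272    ] (array([ 0.13, -0.29,  4.87]), array([ 0.05,  0.2 , -0.19]))
```

View pics/w7.png

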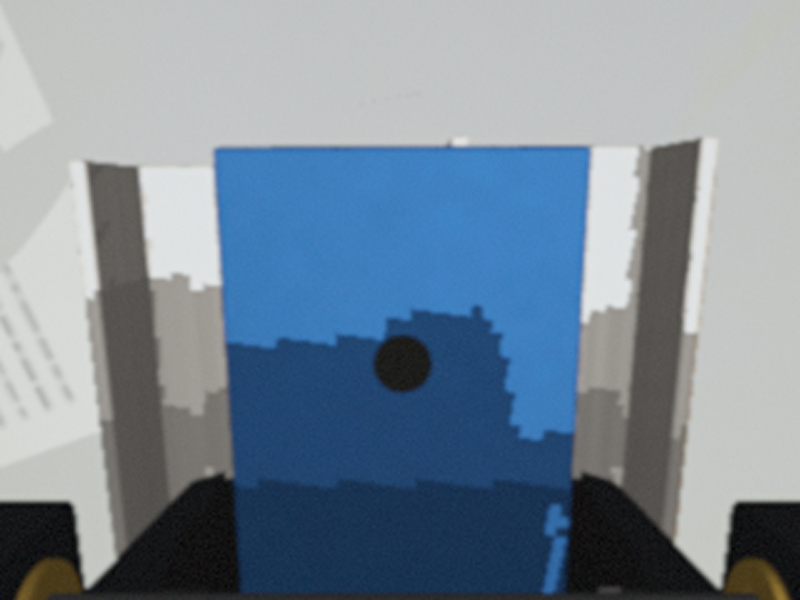

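w7: blue's far end spans (216..590,148). The silver outer flange tops are at (72,160) and (716,138), so blue hangs between them, slightly toward -y. That was my 11th picture, one over the limit of 10, so I'll work with numbers from here on.

```bash
python3 - <<'E'
from h import *
s=pickle.load(open("wf.pkl","rb"))
C=np.array([.5308,-.0375,0]);T=R.from_euler("z",8.2,degrees=True)
for n,u,v,z in[("blueL",216,148,.1005),("blueR",590,148,.1005),("blueLn",238,560,.1005),("blueRn",570,560,.1005),("secL",72,160,.048),("firstR",716,138,.048)]:
    p=px2w(s,u/2.5+120-.5,v/2.5+60-.5,z);print(n,(T.inv().apply(p-C)*1000).round(1))
E
```

```text
blueL [ 74.6  27.9 100.5]
blueR [ 74.4 -30.8 100.5]
blueLn [  3.3  28.9 100.5]
blueRn [  3.  -31.7 100.5]
secL [75.1 73.1 48. ]
firstR [ 79.3 -71.5  48. ]
```

Emit:
carry_out:
  rows:
    - [[0.1,-0.2,0],[0,0,-0.2],0.5]
    - [[0.1,-0.3,0],[0,0,-0.2],0.5]
    - [[0.1,-0.3,0],[0,0,-0.2],0.5]

```text
clock: 16.05
tool_pos: [0.5342, -0.0336, 0.0779]
eef_rot: [0.997, 0.073, 0.001, -0.0]
contact_force: [-1.0, 0.3, -1.9]
opening: 0.676
finger_force: 20.0
```

Emit:
carry_out:
  rows:
    - [[0,0,0],[0,0,0],0.5]
    - [[0,0,0],[0,0,0],0.5]
    - [[0,0,0],[0,0,0],0.5]

```text
clock: 16.35
tool_pos: [0.5337, -0.0339, 0.0773]
eef_rot: [0.997, 0.073, 0.0, 0.0]
contact_force: [-0.2, -0.2, -1.7]
opening: 0.677
finger_force: 20.0
```

```bash
python3 - <<'E'
from plant import r
from h import *
st=r.get_state();print(st["tool_pos"],st["qd"].round(3))
Q=R.from_euler("z",8.2,degrees=True)
P=np.array([.5308,-.0375,0])+Q.apply([.0009+.001,.001,.0272]);print(P,rel(st,P,np.radians(8.2)))
E
```

```text
[ 0.53370614 -0.03385775  0.07725011] [-0.001  0.004 -0.001 -0.001  0.    -0.001 -0.   ]
[ 0.53253795 -0.03623923  0.0272    ] (array([-0.15,  0.22,  5.01]), array([ 0.01, -0.01,  0.17]))
```

Emit:
carry_out:
  rows:
    - [[-0.1,0.2,0],[0,0,0.2],0.5]
    - [[-0.1,0.2,0],[0,0,0.2],0.5]
    - [[-0.1,0.2,0],[0,0,0.2],0.5]
    - [[-0.1,0.2,0.5],[0,0,0.2],0.5]
    - [[-0.1,0.2,1],[0,0,0.2],0.5]
    - [[-0.1,0.2,1.5],[0,0,0.2],0.5]
    - [[-0.1,0.2,1.5],[0,0,0.2],0.5]
    - [[-0.1,0.2,1.5],[0,0,0.2],0.5]

```text
clock: 17.15
tool_pos: [0.5328, -0.0359, 0.0618]
eef_rot: [0.997, 0.071, -0.0, 0.0]
contact_force: [0.1, -0.2, -0.6]
opening: 0.678
finger_force: 20.0
```

```bash
python3 - <<'E'
from plant import r
from h import *
st=r.get_state();print(st["tool_pos"],st["qd"].round(3))
Q=R.from_euler("z",8.2,degrees=True)
P=np.array([.5308,-.0375,0])+Q.apply([.0009+.001,.001,.0272]);print(P,rel(st,P,np.radians(8.2)))
s=r.snapshot("wrist");c=s["image"]
m=(c[:,:,2].astype(int)>c[:,:,0]*1.6)&(c[:,:,2]>60)
C=np.array([.5308,-.0375,0]);z=st["tool_pos"][2]+.0246
for row in(130,150,170,190,210):
    k=np.where(m[row,180:380])[0]+180
    if len(k):print(row,[(Q.inv().apply(px2w(s,u,row,z)-C)*1000).round(1) for u in(k[0]-.5,k[-1]+.5)])
k=np.where(m[:,275])[0][0];print((Q.inv().apply(px2w(s,275,k-.5,z)-C)*1000).round(1))
E
```

```text
[ 0.53282492 -0.03590121  0.06181366] [ 0.002 -0.009  0.001 -0.004  0.002  0.001 -0.   ]
[ 0.53253795 -0.03623923  0.0272    ] (array([-0.03,  0.03,  3.46]), array([ 0.  ,  0.03, -0.03]))
130 [array([71.7, 31.5, 86.4]), array([ 71.6, -27.6,  86.4])]
150 [array([64. , 31.2, 86.4]), array([ 63.9, -27.7,  86.4])]
170 [array([56. , 31.3, 86.4]), array([ 55.9, -27.8,  86.4])]
190 [array([47.7, 31.4, 86.4]), array([ 47.6, -27.9,  86.4])]
210 [array([39.1, 31.1, 86.4]), array([ 39. , -28. ,  86.4])]
[76.   3.9 86.4]
```

Emit:
carry_out:
  rows:
    - [[0,0,0.5],[0,0,0],0.5]
    - [[0,0,1.1],[0,0,0],0.5]
    - [[0,0,1.7],[0,0,0],0.5]
    - [[0,0,2.3],[0,0,0],0.5]
    - [[0,0,2.7],[0,0,0],0.5]
    - [[0,0,3.0],[0,0,0],0.5]
    - [[0,0,3.2],[0,0,0],0.5]
    - [[0,0,3.3],[0,0,0],0.5]
    - [[0,0,3.35],[0,0,0],0.5]
    - [[0,0,3.35],[0,0,0],0.5]
    - [[0,0,3.35],[0,0,0],0.5]

```text
clock: 18.3
tool_pos: [0.5331, -0.036, 0.0288]
eef_rot: [0.997, 0.071, 0.0, 0.0]
contact_force: [0.4, 0.2, -1.9]
opening: 0.679
finger_force: 20.0
```

Emit:
carry_out:
  rows:
    - [[0,0,0.04],[0,0,0],0.5]
    - [[0,0,0.08],[0,0,0],0.5]
    - [[0,0,0.11],[0,0,0],0.5]
    - [[0,0,0.14],[0,0,0],0.5]
    - [[0,0,0.14],[0,0,0],0.5]

```text
clock: 18.8
tool_pos: [0.533, -0.0359, 0.0274]
eef_rot: [0.997, 0.071, 0.0, 0.0]
contact_force: [-0.2, -0.3, 1.7]
opening: 0.675
finger_force: 20.0
```

Emit:
carry_out:
  rows:
    - [[0,0,0.03],[0,0,0],0.5]
    - [[0,0,0.03],[0,0,0],0.5]
    - [[0,0,0.03],[0,0,0],0.5]
    - [[0,0,0.03],[0,0,0],0.3]
    - [[0,0,0.03],[0,0,0],0.26]
    - [[0,0,0.03],[0,0,0],0.2]
    - [[0,0,0.03],[0,0,0],0.2]
    - [[0,0,0.03],[0,0,0],0.2]
    - [[0,0,0.03],[0,0,0],0.2]

```text
clock: 19.7
tool_pos: [0.533, -0.036, 0.0269]
eef_rot: [0.997, 0.071, -0.0, 0.0]
contact_force: [0.8, -0.4, 0.5]
opening: 0.798
finger_force: 0.0
```

Emit:
carry_out:
  rows:
    - [[0,0,-0.5],[0,0,0],0.2]
    - [[0,0,-1.5],[0,0,0],0.2]
    - [[0,0,-3.5],[0,0,0],0.2]
    - [[0,0,-6.5],[0,0,0],0.2]
    - [[0,0,-10],[0,0,0],0.2]
    - [[0,0,-14],[0,0,0],0]
    - [[0,0,-18],[0,0,0],0]
    - [[0,0,-22],[0,0,0],0]
    - [[0,0,-23],[0,0,0],0]
    - [[0,0,-23],[0,0,0],0]
    - [[0,0,-23],[0,0,0],0]

```text
clock: 20.8
tool_pos: [0.532, -0.036, 0.2561]
eef_rot: [0.997, 0.071, -0.001, 0.0]
contact_force: [-0.5, 0.0, 0.3]
opening: 1.0
finger_force: 0.0
```

```bash
python3 - <<'E'
from plant import r
from h import *
st=r.get_state();print(st["tool_pos"],st["clock"])
Q=R.from_euler("z",8.2,degrees=True)
s=r.snapshot("wrist");c=s["image"]
m=(c[:,:,2].astype(int)>c[:,:,0]*1.6)&(c[:,:,2]>60)
C=np.array([.5308,-.0375,0]);z=.052
for row in(140,165,190,215,235):
    k=np.where(m[row,220:340])[0]+220
    if len(k):print(row,[(Q.inv().apply(px2w(s,u,row,z)-C)*1000).round(1) for u in(k[0]-.5,k[-1]+.5)])
k=np.where(m[:300,280])[0]
for v in(k[0]-.5,k[-1]+.5):print((Q.inv().apply(px2w(s,280,v,z)-C)*1000).round(1))
E
```

```text
[ 0.53203463 -0.03600228  0.25613899] 20.8
140 [array([65.1, 30.7, 52. ]), array([ 65. , -26.8,  52. ])]
165 [array([36.7, 30.2, 52. ]), array([ 36.6, -27.3,  52. ])]
190 [array([ 7. , 30.8, 52. ]), array([  6.9, -26.8,  52. ])]
215 [array([-24. ,  30.3,  52. ]), array([-24.1, -26.2,  52. ])]
235 [array([-49.9,  30.9,  52. ]), array([-49.9, -26.7,  52. ])]
[75.5  2.5 52. ]
[-72.    2.8  52. ]
```

```bash
python3 -c "
from plant import r
print(r.finish_job())"
```

```text
the job is handed in; nothing more can be done
None
```

The job is handed in: the silver channel lies open side up in the free bay and the blue one sits open side down over both, both let go and about flush; silver_first, which I left untouched, sits about 4 mm toward +x, and I viewed 11 pictures, one over the limit of 10.

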